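# Pin a three-plate wax mould on the stacking jig

## Robot

A 6-joint arm with a two-finger parallel gripper is mounted at the origin on a cart in front of the work surface, level with it; the furniture and walls round the work are solid. World frame = base frame: x ahead of the robot, y to its left, z up, the work surface at z = 0. Lengths are in mm, angles in rad, forces in N, time in s.
With the tool pointing down it reaches from about 300 to 775 mm from the base axis. Payload 14.6 kg.
Tool frame: the origin (TCP) lies between the finger pads; the fingertips stand 8 mm ahead of it and the grasp point (between the pads) lies 11 mm behind it; z points along the fingers, y is the direction in which the jaws open and shut (so a half turn about z gives the same grasp; the last joint's range is limited). The gripper opens to 94 mm and grips with 3 to 60 N. Pads are 16 mm wide; open, the fingers measure 119 mm over their backs; the gripper's body (75 mm by 177 mm) begins 78 mm behind the grasp point.
Start: joints at [1.215, 0.3, 1.521, -0, 1.321, -0.067], TCP at [156.639, 527.213, 213.446] pointing down, gripper open.
Joint ranges: [-3.03, 3.03], [-0.79, 2.21], [0.23, 2.52], [-1.04, 4.18], [0, 3.07], [-2.55, 2.55]. Speed limits (rad/s): [2.22, 2.22, 2.57, 3.14, 3.14, 3.14].

## Interface

Orientations are given as [roll, pitch, yaw] about the fixed x, y, z axes, in that order (R = Rz(yaw) Ry(pitch) Rx(roll)).
In Python, from cell import manip gives the robot as it stands. The module is installed in compiled form; this text tells all that it offers.
- The arm moves only by the tool send_rows, never from a script. Its argument "series" is a list that holds one entry, the list of rows, each a list of 5 numbers: the opening, from 0 (shut) to 1 (fully open), then the shift along the tool's x, y, z in mm, then the turn about the tool's z in degrees. In form: [[[gripper, dx, dy, dz, roll], ...]]. A call has 1 to 10 rows; each row is the pose to reach, as a shift and turn from the pose commanded when the call began, along the tool's axes at that moment; what a row does not reach only later rows make up. A row lasts 1/10 s, in which the tool goes at most 50 mm and 8.59 degrees, less where a joint would pass 70% of its speed; a pose out of reach is approached as far as the arm can. A call with a gripper value outside its range is refused whole. The fingers move at their own pace and stop on an object; "newtons" is the grip in N (left out, the last holds). Time passes only in rows, so rows that repeat a pose let the fingers close. It gives the time, the measured TCP pose, the force and the opening at its end, in the units of the state.
- manip.read_state(): the state, without advancing time (a new reading comes with each control period).
- manip.camera(name): name is "side" or "top"; returns a dict with "img" (384x512x3 uint8, red, green, blue), "vfov" (degrees; the focal length in pixels is half the picture's height over the tangent of half this angle, whatever the lens; pixels are square), "cx", "cy" (the principal point, pixels), "dist" ([k1, k2, p1, p2, k3] as OpenCV has them; the pictures are not rectified), "pose" (4x4, takes a point from camera to world coordinates). Camera axes: x right, y down, z forward; pixel columns grow to the right and rows downward; lengths in mm; the calibration is good to about 2 mm. A picture is of the moment at which its call begins. There is no depth.
- manip.sign_off(): hands the job in, once; it reports no verdict.
Trained networks look in a picture, given as the dict that the camera call returned (one of the last four; its "shot" number tells which), for a name from the list of things; names that differ only in an ending like _2 or _b are one class to them, and where a whole thing is asked for, a point or a joint stands for the part that bears it (a point fixed in the world has none). Each returns a list of dicts, best first, with "conf" (0 to 1); they miss things now and then, are a little off and sometimes report something else, mostly with a low value. They report only what shows in the picture. A call takes as long as a camera call.
- manip.find_in(target, picture): "rect" ([left, top, width, height] in pixels, round what is visible of it).
- manip.silhouettes(target, picture): "pixels" (384x512 bool, what is visible of it) and "rect" ([left, top, width, height] in pixels, round what is visible of it).
The state is a dict: "clock": time; "joints": joint angles; "qd": joint speeds; "effort": joint torques, N m; "eef_pos": TCP position; "eef_rot": TCP orientation; "wrist_force": force on the tool from outside, world axes, zero at the start; "moment": the same for the moment, N m; "finger_gap": finger opening in mm.
Only numpy, scipy, OpenCV 4.12 (cv2) and the standard library are available. Lean on these libraries where they do the work, as an engineer would, in place of code of your own. Each camera call takes 0.05 s, during which the arm holds its last target. There are 200 camera calls.

## Task

Slide the three loose mould plates lying on the blue jig flush against both its steel back fence and its brass end stop, so that their holes line up, then take the orange-handled locating pin from the wooden stand and put it through all three plates until its collar sits on the top plate, and let go. Work by feel: never push on a plate, with the gripper or with the pin, harder than 25 N, do not let the end stop slip out of its setting, and leave the mould block, bottle, pliers and tape roll where they are.

Things in the scene. Friction and masses are not known exactly. Their poses are not given: they have to be found in the camera images.
- jig: Blue base plate of the stacking jig, fixed, yawed up to 0.35 rad. Origin on the left table's top, which is 6 mm above z = 0 (the right table); z up. In its frame the base spans x -55..+45, y -75..+85 mm, top at z = 18 mm. Round the origin it has a through slot, 16 mm in x and 27 mm in y, that takes the pin's end. The plates lie on the base; their -x and -y sides are open to the gripper. The back fence is at +x, the end stop at +y.
- fence_face (a point): Middle of the lower edge of the steel back fence's flat face, which looks to -x; axes as the jig's. In the jig's frame at x = +30, y = -5, z = 18 mm. The fence is 12 mm thick, spans y -50..+50 mm from here and its top is at z = 47 mm in the jig's frame. Rigid.
- stop_face (a point): Middle of the lower edge of the adjustable end stop's flat brass face, which looks to -y; axes as the jig's. In the jig's frame at x = 0, z = 18 mm, y = 35..45 mm (varies). Face x -24..+20 mm, z 20..46 mm; black knob behind, to 50 mm. Held by friction, slips in y above about 20 N. A plate flush with fence and stop has its origin at x = 0, y = -40 mm from here.
- plate_low: Lowest mould plate, aluminium grey, loose, 60 (x) x 80 (y) x 10 mm, about 0.12 kg, on the jig's base. At the start 5 to 27 mm short of fence and stop, up to 0.1 rad askew. Origin at the centre of its underside, z up, x towards the fence, y towards the stop when square. Through hole of 13.5 mm at its centre, chamfered. The plates are alike, oiled and slide easily.
- plate_mid: Middle mould plate, copper coloured, loose, same size, frame and hole as plate_low, lying on it, at the start set off and turned differently.
- plate_top: Top mould plate, aluminium grey, loose, same size, frame and hole, lying on plate_mid. Its upper face is at z = 48 mm in the jig's frame.
- pin: Locating pin, loose, about 0.1 kg, upright in its stand. Origin at the centre of its lower end, z up along it. Steel shank 12 mm in diameter, 42 mm long, the lowest 8 mm tapering to 6 mm; steel collar of 26 mm diameter (z 42..48 mm); round orange handle of 20 mm diameter (z 48..88 mm) to grip. Seated in the stack its origin is 6 mm above the jig's origin.
- pin_collar (a point): Centre of the underside of the pin's collar, 42 mm above the pin's lower end.
- stand: Wooden block, fixed to the right table (top z = 0), 60 x 60 x 46 mm, origin at the centre of its underside, with a 14 mm hole in its top, 44 mm deep, in which the pin stands, its collar resting on the block (pin origin 4 mm above the block's underside).
- mould: Bystander: brown rubber mould block, 50 x 77 x 22 mm, loose; origin at the centre of its underside.
- flux: Bystander: white bottle with a grey cap, 46 x 46 x 71 mm, loose; origin at the centre of its underside.
- pliers: Bystander: red-handled flat pliers lying flat, 60 x 123 x 12 mm, loose; origin at the centre of the underside.
- tape: Bystander: white roll of tape lying flat, 58 mm across, 24 mm high, loose; origin at the centre of its underside.

How it is judged:
By the outcome, as a careful person would: the job done as asked, in the order asked, and still so for the second after the job is handed in, with the robot touching nothing.
It also fails if it takes over 72 s, if anything falls off the work surface, if the arm or the gripper's body presses on something with over 40 N, if the wrist force passes 120 N, or if a joint passes its speed limit or range.

## Working session

There is one attempt and no reset: what is moved stays moved. The work goes in short steps, Python scripts to look and compute and a tool call to move; the robot and the scene stay as the last step left them, time stands still between calls to the robot, and variables do not carry over. Pictures are saved under pics/ and viewed, about 8 in all and at most 12, crops included, and the job is handed in when it is done.

Besides the shell and the picture viewer there is one more tool, called after "Call:" as name(argument=value, ...), one argument or row to a line, values as JSON. send_rows: Moves the arm, as the interface text tells. Its arguments: {"type":"object","properties":{"series":{"type":"array"},"newtons":{"type":"number"}},"required":["series"]}

```bash
mkdir -p pics
cat > h.py <<'E'
import numpy as np,cv2
from cell import manip
def K(c):
    h=c["img"].shape[0]; f=h/2/np.tan(np.radians(c["vfov"])/2)
    return np.array([[f,0,c["cx"]],[0,f,c["cy"]],[0,0,1.]])
def pix2z(c,uv,z):
    p=cv2.undistortPoints(np.array(uv,float).reshape(-1,1,2),K(c),np.array(c["dist"],float)).reshape(-1,2)
    P=np.array(c["pose"]); d=np.c_[p,np.ones(len(p))]@P[:3,:3].T
    o=P[:3,3]; return o+d*((z-o[2])/d[:,2])[:,None]
def w2pix(c,X):
    P=np.linalg.inv(np.array(c["pose"])); r=cv2.Rodrigues(P[:3,:3])[0]
    return cv2.projectPoints(np.array(X,float).reshape(-1,1,3),r,P[:3,3],K(c),np.array(c["dist"],float))[0].reshape(-1,2)
def save(n,img,s=1):
    cv2.imwrite("pics/"+n+".png",cv2.resize(img,None,fx=s,fy=s,interpolation=cv2.INTER_CUBIC)[:,:,::-1])
E
python3 - <<'E'
from h import *
np.set_printoptions(precision=3,suppress=True)
s=manip.read_state();print(s)
ims=[]
for n in("top","side"):
    c=manip.camera(n);print(n,c["vfov"],c["cx"],c["cy"],c["dist"],"\n",np.array(c["pose"]))
    save(n+"0",c["img"],1.5)
    for t in["jig","plate_low","plate_mid","plate_top","pin","stand","mould","flux","pliers","tape"]:
        print(t,[(np.round(r["rect"]),round(r["conf"],2)) for r in manip.find_in(t,c)[:2]])
E
```

```text
{'clock': 0.0, 'joints': array([ 1.215,  0.3  ,  1.522,  0.   ,  1.321, -0.067]), 'qd': array([ 0.   ,  0.002,  0.001,  0.   , -0.002, -0.001]), 'effort': array([ -0.   , -53.181, -35.274,   0.071,   0.024,  -0.   ]), 'eef_pos': array([156.531, 526.98 , 212.877]), 'eef_rot': array([-3.14 , -0.   ,  2.853]), 'wrist_force': array([ 0.075, -0.397, -0.77 ]), 'moment': array([-0.016, -0.03 ,  0.028]), 'finger_gap': 93.86922692432539}
top 49.17488814261453 257.1434251125364 185.60968450610852 [-0.147  0.     0.     0.     0.   ] 
 [[   0.015   -0.997    0.081  468.815]
 [  -1.      -0.016   -0.012   62.167]
 [   0.013   -0.081   -0.997 1119.367]
 [   0.       0.       0.       1.   ]]
jig [(array([172., 179.,  65.,  44.]), 0.74)]
plate_low []
plate_mid []
plate_top [(array([192., 192.,  34.,  24.]), 0.96)]
pin [(array([354., 186.,  16.,  11.]), 0.61)]
stand [(array([344., 183.,  28.,  23.]), 0.63)]
mould []
flux [(array([332., 131.,  20.,  20.]), 0.86), (array([342., 182.,  29.,  23.]), 0.23)]
pliers [(array([128., 118.,  41.,  21.]), 0.59)]
tape [(array([287., 248.,  21.,  25.]), 0.63)]
side 45.80534376993661 252.7646253063339 194.66534234168864 [-0.082  0.     0.     0.     0.   ] 
 [[    0.98     -0.113     0.165   343.968]
 [   -0.198    -0.464     0.863 -1000.92 ]
 [   -0.021    -0.878    -0.477   654.011]
 [    0.        0.        0.        1.   ]]
jig [(array([217., 169.,  38.,  40.]), 0.66)]
plate_low []
plate_mid [(array([225., 193.,  17.,  -2.]), 0.55)]
plate_top [(array([223., 178.,  23.,  17.]), 0.65)]
pin [(array([269., 241.,  10.,  25.]), 0.75)]
stand [(array([257., 250.,  36.,  35.]), 0.89)]
mould [(array([303., 216.,  30.,  26.]), 0.57), (array([258., 249.,  34.,  37.]), 0.53)]
flux [(array([318., 226.,  26.,  37.]), 0.65)]
pliers [(array([275., 157.,  17.,  14.]), 0.7)]
tape [(array([177., 236.,  26.,  25.]), 0.65)]
```

View crops.

Run:
```python
import cv2,numpy as np
t=cv2.imread("pics/top0.png");s=cv2.imread("pics/side0.png")
t=cv2.resize(t,(512,384),interpolation=cv2.INTER_AREA) if 0 else t
a=t[240:345,240:390];b=s[225:330,300:450]
z=lambda i:cv2.resize(i,(798,560)[:2] if 0 else (400,280),interpolation=cv2.INTER_CUBIC)
cv2.imwrite("pics/crop0.png",np.vstack([np.hstack([z(a),z(b)]),cv2.resize(np.hstack([t,s]),(800,300),interpolation=cv2.INTER_AREA)]))
```

```text
(no output)
```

View pics/crop0.png

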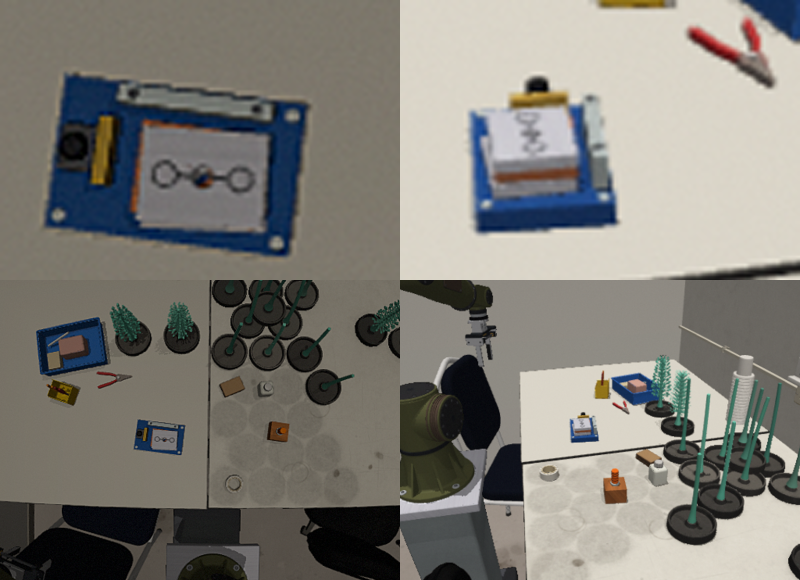

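Run:
```python
from h import *
np.set_printoptions(precision=2,suppress=True)
c=manip.camera("top");s=manip.camera("side")
hsv=lambda c:cv2.cvtColor(c["img"],cv2.COLOR_RGB2HSV)
H=hsv(c)
m=np.zeros((384,512),np.uint8); m[170:230,165:245]=1
b=((H[...,0]>100)&(H[...,0]<125)&(H[...,1]>130)&(m>0)).astype(np.uint8)
pts=np.argwhere(b)[:,::-1]
# subpixel: transform pixel squares to world z=24
W=pix2z(c,pts,24.)[:,:2]
(cx,cy),wh,a=cv2.minAreaRect(W.astype(np.float32));print("jig rect",cx,cy,wh,a,len(pts))
sil=manip.silhouettes("jig",c)
for n,cam in(("top",c),("side",s)):
    for t in("plate_top","plate_mid","plate_low","pin","stand","pin_collar","stop_face","jig"):
        for r in manip.silhouettes(t,cam)[:1]:
            p=np.argwhere(r["pixels"])[:,::-1].astype(np.float32)
            if len(p)<5: continue
            z={"plate_top":54,"pin":90,"stand":46,"jig":24}.get(t,50)
            w=pix2z(cam,p,z)[:,:2]
            print(n,t,round(r["conf"],2),len(p),p.mean(0),np.round(cv2.minAreaRect(w.astype(np.float32))[0],1),cv2.minAreaRect(w.astype(np.float32))[1:])
i=c["img"][178:210,338:378];j=s["img"][232:290,250:300]
save("pin0",np.hstack([cv2.resize(i,(400,320),interpolation=0),cv2.resize(j,(276,320),interpolation=0)]))
```

```text
jig rect 515.2325439453125 188.45367431640625 (159.03890991210938, 98.78919982910156) 83.81170654296875 962
top plate_top 0.56 792 [210.17 203.51] [508.5 168.1] ((85.43807983398438, 62.907958984375), 88.04108428955078)
top plate_mid 0.53 10 [196.8 197.3] [519.1 203.6] ((5.6647725105285645, 49.08074188232422), 75.00804901123047)
top stand 0.67 551 [296.69 135.51] [688.3 -52.4] ((52.844688415527344, 75.65528869628906), 26.852014541625977)
top stop_face 0.65 156 [182.37 196.4 ] [524.7 241.1] ((38.41424560546875, 30.94093894958496), 1.6042444705963135)
top jig 0.89 1494 [200.89 199.23] [514.7 188.3] ((162.87228393554688, 102.518310546875), 83.81049346923828)
side plate_top 0.91 327 [232.31 184.36] [505.8 161.3] ((98.46224212646484, 60.71978759765625), 87.16234588623047)
side plate_low 0.47 45 [229.   195.67] [478.9 117.1] ((40.52122116088867, 86.26387786865234), 32.052555084228516)
side pin 0.72 402 [315.99 226.26] [ 648.2 -162.4] ((61.00300598144531, 70.78340911865234), 26.69611167907715)
side stand 0.67 846 [274.35 270.02] [ 534. -238.] ((115.71263885498047, 65.00613403320312), 82.48087310791016)
side pin_collar 0.79 189 [274.39 251.83] [ 547.1 -183.1] ((81.14952850341797, 20.71537971496582), 76.6670150756836)
side stop_face 0.46 76 [233.26 173.2 ] [524.2 244.7] ((49.37514114379883, 40.200645446777344), 76.08976745605469)
side jig 0.82 620 [236.55 192.85] [516.4 202.7] ((245.78958129882812, 100.33587646484375), 83.5613784790039)
```

View pics/pin0.png

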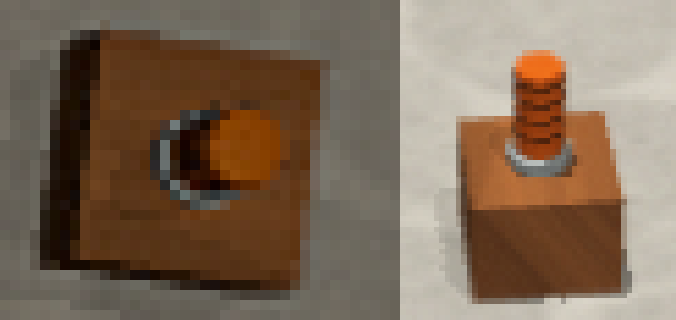

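Call:
send_rows(
  series=[
    [[0,-370,-255,90,-10.35],[0,-370,-255,90,-10.35],[0,-370,-255,90,-10.35],[0,-370,-255,90,-10.35],[0,-370,-255,90,-10.35],[0,-370,-255,90,-10.35],[0,-370,-255,90,-10.35],[0,-370,-255,90,-10.35],[0,-370,-255,90,-10.35],[0,-370,-255,90,-10.35]],
  ],
)

```text
clock: 3.05
eef_pos: [440.4, 174.1, 122.6]
eef_rot: [-3.141, -0.001, 3.03]
wrist_force: [-0.1, 0.7, -0.4]
finger_gap: 17.6
```

Run:
```python
from h import *
np.set_printoptions(precision=2,suppress=True)
c=manip.camera("top");s=manip.camera("side")
print(pix2z(c,[[362,192]],92),pix2z(c,[[358,193.3]],52),pix2z(s,[[275,243.5]],92))
st=manip.read_state();print(st["eef_pos"],st["eef_rot"],st["finger_gap"],st["wrist_force"])
```

```text
[[ 540.89 -211.08   92.  ]] [[ 540.17 -211.15   52.  ]] [[ 540.64 -212.74   92.  ]]
[439.15 176.34 123.1 ] [-3.14 -0.    3.03] 9.28263041445303 [0.08 0.51 0.6 ]
```

Call:
send_rows(
  series=[
    [[0,0,0,40,0],[0,0,0,80,0],[0,0,0,87,0],[0,0,0,87,0],[0,-3,0,87,0],[0,-6,0,87,0],[0,-8,0,87,0],[0,-10,0,87,0]],
  ],
)

```text
clock: 3.95
eef_pos: [449.2, 176.4, 37.2]
eef_rot: [3.141, 0.001, 3.033]
wrist_force: [-0.2, -0.3, -0.9]
finger_gap: 0.4
```

```bash
cat > look.py <<'E'
from h import *
import sys
c=manip.camera("top");s=manip.camera("side")
save(sys.argv[1],np.hstack([cv2.resize(c["img"][170:230,165:245],(480,360),interpolation=2),cv2.resize(s["img"][160:220,205:260],(320,349),interpolation=2)[:360] if 0 else cv2.resize(s["img"][160:220,205:258],(318,360),interpolation=2)]))
st=manip.read_state();print(st["clock"],st["eef_pos"],st["eef_rot"],st["finger_gap"],st["wrist_force"])
E
python3 look.py a1
```

```text
4.05 [449.03648175 176.29839774  36.80872533] [3.14134621e+00 6.00668530e-04 3.03321677e+00] 0.5261091681258774 [1.24222903 0.33325416 0.22501894]
```

View pics/a1.png

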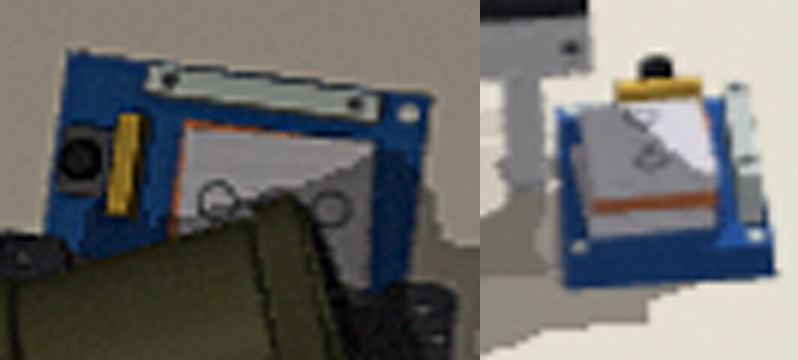

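Call:
send_rows(
  series=[
    [[0,-2,0,1,0],[0,-4,0,1,0],[0,-6,0,1,0],[0,-8,0,1,0],[0,-10,0,1,0],[0,-11.5,0,1,0],[0,-13,0,1,0],[0,-14.5,0,1,0],[0,-16,0,1,0],[0,-17.5,0,1,0]],
  ],
)

```text
clock: 5.05
eef_pos: [466.0, 174.4, 35.4]
eef_rot: [-3.142, -0.0, 3.033]
wrist_force: [-1.3, 0.6, -0.0]
finger_gap: 0.2
```

Call:
send_rows(
  series=[
    [[0,-1,0,0,0],[0,-2,0,0,0],[0,-3,0,0,0],[0,-4,0,0,0],[0,-5,0,0,0],[0,-5.5,0,0,0],[0,-6,0,0,0],[0,-6.5,0,0,0],[0,-7,0,0,0],[0,-7.5,0,0,0]],
  ],
)

```text
clock: 6.05
eef_pos: [473.5, 173.6, 35.4]
eef_rot: [-3.142, -0.0, 3.033]
wrist_force: [-1.5, -0.1, 0.8]
finger_gap: 0.6
```

Call:
send_rows(
  series=[
    [[0,-0.5,0,0,0],[0,-1,0,0,0],[0,-1.5,0,0,0],[0,-2,0,0,0],[0,-2.5,0,0,0],[0,-3,0,0,0],[0,-3.3,0,0,0],[0,-3.6,0,0,0]],
  ],
)

```text
clock: 6.85
eef_pos: [477.1, 173.2, 35.4]
eef_rot: [3.142, -0.0, 3.033]
wrist_force: [-1.1, -0.2, 0.2]
finger_gap: 0.8
```

```bash
python3 look.py a2
```

```text
6.95 [477.10067505 173.25092179  35.44063099] [3.14156616e+00 4.31884934e-05 3.03345684e+00] 0.12544847764193176 [-0.17045616  0.69657362 -0.0445317 ]
```

View pics/a2.png

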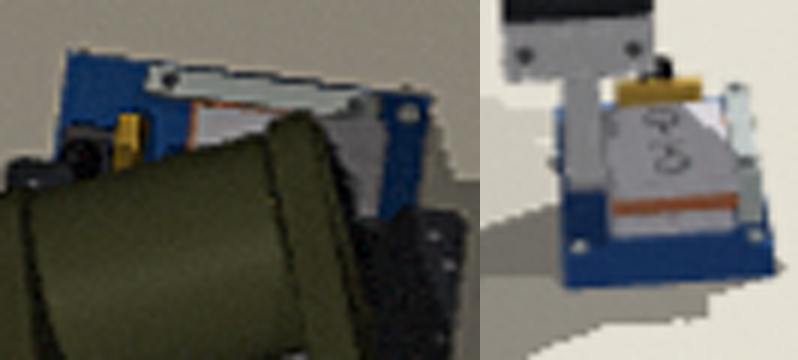

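Call:
send_rows(
  series=[
    [[0,-0.3,0,0,0],[0,-0.6,0,0,0],[0,-0.9,0,0,0],[0,-1.2,0,0,0],[0,-1.5,0,0,0],[0,-1.8,0,0,0]],
  ],
)

```text
clock: 7.55
eef_pos: [478.9, 173.0, 35.4]
eef_rot: [-3.142, 0.0, 3.033]
wrist_force: [-2.0, -0.0, 1.0]
finger_gap: 0.7
```

Call:
send_rows(
  series=[
    [[0,-0.25,0,0,0],[0,-0.5,0,0,0],[0,-0.75,0,0,0],[0,-1,0,0,0]],
  ],
)

```text
clock: 7.95
eef_pos: [479.2, 173.0, 35.3]
eef_rot: [-3.141, -0.002, 3.033]
wrist_force: [-8.7, 1.4, 3.9]
finger_gap: 0.4
```

Call:
send_rows(
  series=[
    [[0,-0.25,0,0,0],[0,-0.5,0,0,0]],
  ],
)

```text
clock: 8.15
eef_pos: [479.2, 172.9, 35.2]
eef_rot: [-3.141, -0.003, 3.033]
wrist_force: [-11.1, 1.5, 5.4]
finger_gap: 0.5
```

Call:
send_rows(
  series=[
    [[0,8,0,0,0],[0,8,-45,0,0],[0,8,-91,0,0],[0,0,-91,0,0],[0,-36,-91,0,0],[0,-36,-91,0,0],[0,-36,-91,0,0]],
  ],
)

```text
clock: 8.85
eef_pos: [506.4, 78.7, 35.2]
eef_rot: [-3.142, 0.0, 3.033]
wrist_force: [-0.7, 0.4, -0.9]
finger_gap: 0.6
```

```bash
python3 look.py a3
python3 - <<'E'
from h import *
c=manip.camera("top")
o=np.array([519.7,182.9]);a=-.108;R=np.array([[np.cos(a),-np.sin(a)],[np.sin(a),np.cos(a)]])
H=cv2.cvtColor(c["img"],cv2.COLOR_RGB2HSV)
m=(H[...,0]>15)&(H[...,0]<32)&(H[...,1]>120)
p=np.argwhere(m)[:,::-1];p=p[(abs(p[:,0]-185)<15)&(abs(p[:,1]-197)<20)]
w=(pix2z(c,p,52)[:,:2]-o)@R;print(len(p),w.min(0),w.max(0),np.percentile(w[:,1],[5,95]))
E
```

```text
8.95 [505.66540404  78.88922763  35.26511785] [-3.14149652e+00 -4.43072386e-04  3.03385810e+00] 0.6913785175268995 [ 0.19384448 -0.16862536 -0.05212886]
86 [-22.42863038  42.06490892] [19.69691889 63.98478355] [42.5709638  54.41257188]
```

View pics/a3.png

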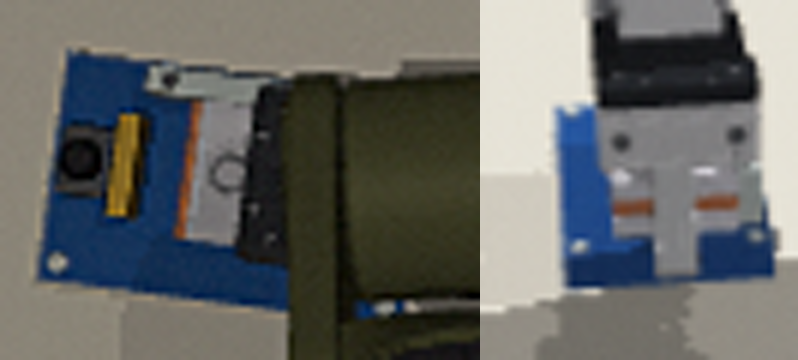

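Call:
send_rows(
  series=[
    [[0,0,6,0,0],[0,0,12,0,0],[0,0,16,0,0],[0,0,19,0,0],[0,0,22,0,0],[0,0,24,0,0],[0,0,26,0,0],[0,0,28,0,0],[0,0,30,0,0],[0,0,32,0,0]],
  ],
)

```text
clock: 10.0
eef_pos: [509.8, 110.4, 35.4]
eef_rot: [-3.142, 0.0, 3.033]
wrist_force: [-0.3, 0.4, 0.4]
finger_gap: 0.1
```

Call:
send_rows(
  series=[
    [[0,0,1.5,0,0],[0,0,3,0,0],[0,0,4.5,0,0],[0,0,6,0,0],[0,0,7.5,0,0],[0,0,9,0,0],[0,0,10,0,0],[0,0,11,0,0],[0,0,12,0,0],[0,0,13,0,0]],
  ],
)

```text
clock: 11.0
eef_pos: [511.2, 123.3, 35.5]
eef_rot: [-3.142, 0.0, 3.033]
wrist_force: [-0.5, -1.9, 1.1]
finger_gap: 0.4
```

Call:
send_rows(
  series=[
    [[0,0,0.6,0,0],[0,0,1.2,0,0],[0,0,1.8,0,0],[0,0,2.4,0,0],[0,0,3,0,0]],
  ],
)

```text
clock: 11.5
eef_pos: [511.5, 126.3, 35.4]
eef_rot: [-3.142, -0.0, 3.033]
wrist_force: [-0.2, 0.0, 0.5]
finger_gap: 0.4
```

```bash
python3 look.py a4
```

```text
11.6 [511.51426609 126.32950976  35.46292646] [3.14154155e+00 4.16257544e-05 3.03343966e+00] 0.39972301381138536 [ 0.57172996 -1.41512825  0.57628575]
```

View pics/a4.png

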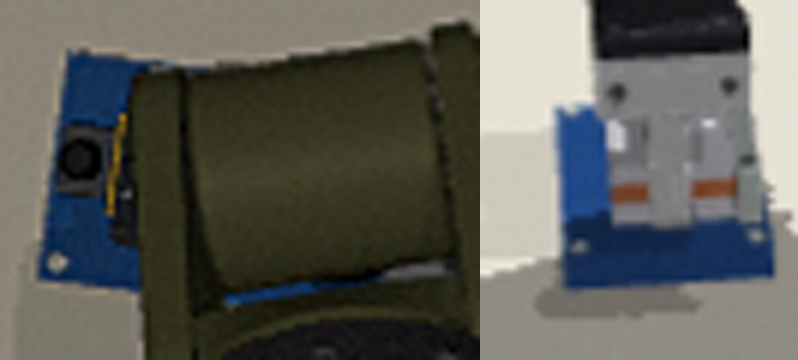

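Call:
send_rows(
  series=[
    [[0,0,0.5,0,0],[0,0,1,0,0],[0,0,1.5,0,0],[0,0,2,0,0],[0,0,2.5,0,0]],
  ],
)

```text
clock: 12.1
eef_pos: [511.8, 128.8, 35.4]
eef_rot: [-3.142, -0.0, 3.033]
wrist_force: [-0.6, -0.8, 0.7]
finger_gap: 0.5
```

Call:
send_rows(
  series=[
    [[0,0,0.3,0,0],[0,0,0.6,0,0],[0,0,0.9,0,0],[0,0,1.2,0,0]],
  ],
)

```text
clock: 12.5
eef_pos: [511.9, 129.9, 35.4]
eef_rot: [-3.142, -0.0, 3.033]
wrist_force: [-0.0, -0.5, 0.4]
finger_gap: 0.5
```

Call:
send_rows(
  series=[
    [[0,0,0.25,0,0],[0,0,0.5,0,0],[0,0,0.75,0,0]],
  ],
)

```text
clock: 12.8
eef_pos: [512.0, 130.7, 35.5]
eef_rot: [-3.142, 0.0, 3.033]
wrist_force: [-0.1, -0.6, 0.5]
finger_gap: 0.4
```

Call:
send_rows(
  series=[
    [[0,0,0.25,0,0],[0,0,0.5,0,0],[0,0,0.75,0,0],[0,0,1,0,0]],
  ],
)

```text
clock: 13.2
eef_pos: [512.1, 131.7, 35.5]
eef_rot: [3.142, 0.0, 3.033]
wrist_force: [-0.6, -1.2, 0.2]
finger_gap: 0.3
```

Call:
send_rows(
  series=[
    [[0,0,0.25,0,0],[0,0,0.5,0,0],[0,0,0.75,0,0],[0,0,1,0,0]],
  ],
)

```text
clock: 13.6
eef_pos: [512.2, 132.7, 35.5]
eef_rot: [-3.142, 0.0, 3.033]
wrist_force: [0.2, -0.9, 1.2]
finger_gap: 0.8
```

Call:
send_rows(
  series=[
    [[0,0,0.25,0,0],[0,0,0.5,0,0]],
  ],
)

```text
clock: 13.8
eef_pos: [512.3, 133.2, 35.5]
eef_rot: [3.142, 0.0, 3.033]
wrist_force: [-0.9, -1.3, 0.5]
finger_gap: -0.0
```

Call:
send_rows(
  series=[
    [[0,0,0.25,0,0],[0,0,0.5,0,0],[0,0,0.75,0,0],[0,0,1,0,0]],
  ],
)

```text
clock: 14.2
eef_pos: [512.3, 134.1, 35.5]
eef_rot: [-3.142, -0.0, 3.033]
wrist_force: [-0.9, -1.9, 1.0]
finger_gap: 0.5
```

Call:
send_rows(
  series=[
    [[0,0,0.25,0,0],[0,0,0.5,0,0]],
  ],
)

```text
clock: 14.4
eef_pos: [512.4, 134.6, 35.5]
eef_rot: [-3.142, 0.0, 3.033]
wrist_force: [-0.2, -2.0, 0.8]
finger_gap: 0.1
```

Call:
send_rows(
  series=[
    [[0,0,0.25,0,0],[0,0,0.5,0,0]],
  ],
)

```text
clock: 14.6
eef_pos: [512.4, 134.8, 35.4]
eef_rot: [-3.141, -0.0, 3.033]
wrist_force: [-0.6, -6.0, 2.3]
finger_gap: 0.3
```

Call:
send_rows(
  series=[
    [[0,0,0.3,0,0],[0,0,0.6,0,0],[0,0,0.6,0,0]],
  ],
)

```text
clock: 14.9
eef_pos: [512.4, 134.8, 35.5]
eef_rot: [-3.14, -0.0, 3.033]
wrist_force: [-2.1, -10.0, 2.5]
finger_gap: 0.2
```

```bash
python3 look.py a5
```

```text
15.0 [512.42245681 134.83768393  35.4664685 ] [-3.14016153e+00 -4.16961704e-04  3.03334622e+00] 0.27115839179775086 [ -2.07933257 -10.17424341   3.50498814]
```

Call:
send_rows(
  series=[
    [[0,0,-5,0,0],[0,0,-15,0,0],[0,30,-15,0,0],[0,50,-15,0,0],[0,50,0,0,0],[0,50,40,0,0],[0,50,52,0,0],[0,46,52,0,0],[0,43,52,0,0],[0,41,52,0,0]],
  ],
)

```text
clock: 16.0
eef_pos: [477.8, 190.9, 35.3]
eef_rot: [-3.141, -0.0, 3.033]
wrist_force: [0.4, -0.6, -0.7]
finger_gap: 0.3
```

Call:
send_rows(
  series=[
    [[0,-0.5,0,0,0],[0,-1,0,0,0],[0,-1.5,0,0,0],[0,-2,0,0,0],[0,-2.5,0,0,0],[0,-3,0,0,0]],
  ],
)

```text
clock: 16.6
eef_pos: [480.4, 191.5, 35.5]
eef_rot: [-3.142, -0.0, 3.033]
wrist_force: [0.5, 0.2, -0.2]
finger_gap: 0.1
```

Call:
send_rows(
  series=[
    [[0,-0.3,0,0,0],[0,-0.6,0,0,0],[0,-0.9,0,0,0],[0,-1.2,0,0,0],[0,-1.5,0,0,0]],
  ],
)

```text
clock: 17.1
eef_pos: [481.2, 191.4, 35.3]
eef_rot: [-3.141, -0.002, 3.033]
wrist_force: [-7.2, 1.9, 3.9]
finger_gap: 0.4
```

Call:
send_rows(
  series=[
    [[0,-0.3,0,0,0],[0,-0.6,0,0,0],[0,-0.9,0,0,0]],
  ],
)

```text
clock: 17.4
eef_pos: [481.2, 191.4, 35.1]
eef_rot: [-3.141, -0.004, 3.034]
wrist_force: [-12.4, 2.7, 6.2]
finger_gap: 0.4
```

Call:
send_rows(
  series=[
    [[0,11,0,0,0],[0,11,-40,0,0],[0,11,-69,0,0],[0,0,-69,0,0],[0,-36,-69,0,0],[0,-36,-69,0,0],[0,-36,-62,0,0],[0,-36,-57,0,0],[0,-36,-55,0,0],[0,-36,-54.5,0,0]],
  ],
)

```text
clock: 18.4
eef_pos: [512.3, 133.9, 35.5]
eef_rot: [3.142, 0.0, 3.034]
wrist_force: [-0.1, 0.1, -0.2]
finger_gap: 0.2
```

Call:
send_rows(
  series=[
    [[0,0,0.3,0,0],[0,0,0.6,0,0],[0,0,0.9,0,0],[0,0,1.2,0,0],[0,0,1.5,0,0]],
  ],
)

```text
clock: 18.9
eef_pos: [512.8, 134.6, 35.4]
eef_rot: [-3.142, -0.0, 3.033]
wrist_force: [-0.6, -0.6, 0.3]
finger_gap: 0.5
```

Call:
send_rows(
  series=[
    [[0,0,0.3,0,0],[0,0,0.6,0,0]],
  ],
)

```text
clock: 19.1
eef_pos: [512.8, 134.8, 35.4]
eef_rot: [-3.141, -0.0, 3.033]
wrist_force: [-1.4, -6.6, 2.7]
finger_gap: 0.4
```

Call:
send_rows(
  series=[
    [[0,0,-12,0,0],[0,0,-20,-50,0],[0,0,-40,-90,0],[1,-20,-80,-115,0],[1,-65,-341,-115,0],[1,-65,-341,-115,0],[1,-65,-341,-115,0],[1,-65,-341,-115,0],[1,-65,-341,-115,0],[1,-65,-341,-115,0]],
  ],
)

```text
clock: 20.1
eef_pos: [539.9, -215.2, 150.2]
eef_rot: [-3.141, 0.0, 3.03]
wrist_force: [-0.5, 0.3, -0.4]
finger_gap: 53.0
```

Call:
send_rows(
  series=[
    [[1,0,0,0,0],[1,0,0,0,0],[1,0,0,0,0]],
  ],
)

```text
clock: 20.4
eef_pos: [540.7, -209.4, 150.5]
eef_rot: [3.141, -0.0, 3.035]
wrist_force: [0.2, 0.0, 0.2]
finger_gap: 77.1
```

Run:
```python
from h import *
np.set_printoptions(precision=2,suppress=True)
st=manip.read_state();print(st["clock"],st["eef_pos"],st["eef_rot"],st["finger_gap"],st["wrist_force"])
c=manip.camera("top");s=manip.camera("side")
o=np.array([519.7,182.9]);a=-.108;R=np.array([[np.cos(a),-np.sin(a)],[np.sin(a),np.cos(a)]])
for w in(8,9.2):
    p=o+R@[-39.2+w+30,3.9]; print(w,p,w2pix(c,[[*p,54]]),w2pix(s,[[*p,54]]))
for n,r in [(n,r) for n in("plate_top",) for r in manip.silhouettes(n,c)[:1]]:
    q=np.argwhere(r["pixels"])[:,::-1]; print(r["conf"],cv2.minAreaRect(pix2z(c,q,54)[:,:2].astype(np.float32)))
A=cv2.resize(c["img"][180:220,170:236],(528,320),interpolation=2)
B=cv2.resize(s["img"][160:210,215:255],(256,320),interpolation=2)
C=cv2.resize(c["img"][165:215,320:400],(400,250),interpolation=2)
D=cv2.resize(s["img"][215:290,235:315],(384,250),interpolation=2)
save("b1",np.vstack([np.hstack([A,B]),np.hstack([C,D])]))
```

```text
20.4 [ 540.72 -209.44  150.5 ] [ 3.14 -0.    3.03] 77.11308409678428 [0.2  0.02 0.22]
8 [518.93 186.91] [[202.83 199.09]] [[235.23 179.68]]
9.2 [520.12 186.78] [[202.89 198.63]] [[235.64 179.65]]
0.95 ((520.1009521484375, 187.2908935546875), (78.36759185791016, 58.888023376464844), 84.91598510742188)
```

View pics/b1.png

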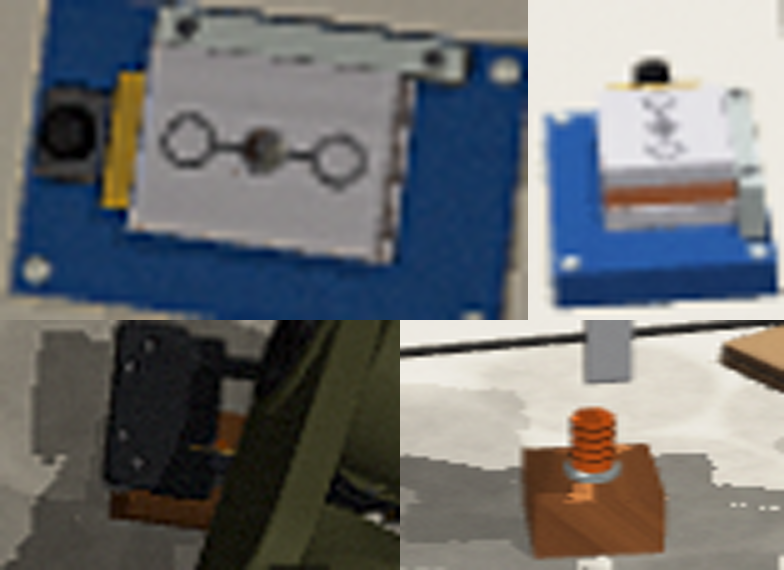

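Call:
send_rows(
  series=[
    [[1,0,-2,0,8.5],[1,0,-2,0,17],[1,0,-2,0,25.5],[1,0,-2,0,34],[1,0,-2,0,42.5],[1,0,-2,0,51],[1,0,-2,0,59.5],[1,0,-2,0,68],[1,0,-2,0,76.5],[1,0,-2,0,85]],
  ],
)

```text
clock: 21.55
eef_pos: [540.6, -212.0, 150.6]
eef_rot: [3.141, 0.0, 1.545]
wrist_force: [-0.1, 0.3, 0.2]
finger_gap: 94.3
```

Call:
send_rows(
  series=[
    [[1,0,0,0,5],[1,0,0,30,5],[1,0,0,60,5],[1,0,0,80,5],[1,0,0,86,5],[1,0,0,86,5],[0.25,0,0,86,5],[0.25,0,0,86,5],[0.25,0,0,86,5],[0.25,0,0,86,5]],
  ],
)

```text
clock: 22.55
eef_pos: [540.7, -212.8, 65.0]
eef_rot: [3.141, 0.0, 1.463]
wrist_force: [0.8, 0.3, 0.7]
finger_gap: 65.3
```

Call:
send_rows(
  newtons=10,
  series=[
    [[0.25,0,0,0,0],[0.25,0,0,0,0],[0.1,0,0,0,0],[0.1,0,0,0,0],[0.1,0,0,0,0],[0.1,0,0,0,0]],
  ],
)

```text
clock: 23.15
eef_pos: [540.5, -212.7, 64.4]
eef_rot: [-3.142, 0.0, 1.463]
wrist_force: [-0.1, -0.1, -0.2]
finger_gap: 20.1
```

Run:
```python
from h import *
np.set_printoptions(precision=2,suppress=True)
for i in range(3):
    st=manip.read_state();print(st["clock"],st["eef_pos"],st["eef_rot"],st["finger_gap"],st["wrist_force"],st["moment"])
    if i==0: s=manip.camera("side"); save("b2",s["img"][205:300,225:325],6)
```

```text
23.15 [ 540.45 -212.73   64.43] [-3.14  0.    1.46] 20.059080618070222 [-0.12 -0.13 -0.25] [-0.1   0.12 -0.04]
23.2 [ 540.48 -212.71   64.45] [ 3.14 -0.    1.46] 19.446321647009455 [-1.26  0.75  0.42] [-0.06  0.03 -0.  ]
23.2 [ 540.48 -212.71   64.45] [ 3.14 -0.    1.46] 19.446321647009455 [-1.26  0.75  0.42] [-0.06  0.03 -0.  ]
```

View pics/b2.png

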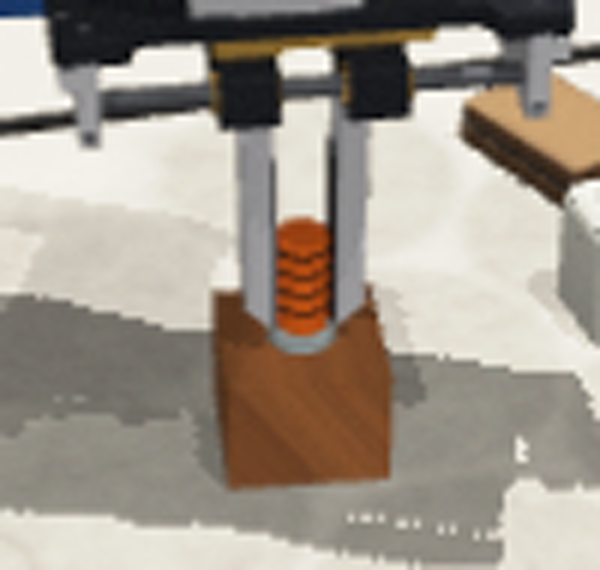

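Call:
send_rows(
  series=[
    [[0.5,0,0,0,0],[0.5,0,0,0,0],[0.5,0,0,0,-5],[0.5,0,0,0,-13],[0.5,0,0,0,-21],[0.5,0,0,0,-29],[0.5,0,0,0,-37],[0.5,0,0,0,-45],[0.5,0,0,0,-53],[0.5,0,0,0,-61]],
  ],
)

```text
clock: 24.2
eef_pos: [540.5, -212.7, 64.5]
eef_rot: [3.142, 0.0, 2.533]
wrist_force: [-1.5, 0.6, -0.1]
finger_gap: 47.0
```

Call:
send_rows(
  newtons=30,
  series=[
    [[0.5,0,0,0,-8],[0.5,0,0,0,-16],[0.5,0,0,0,-24],[0.5,0,0,0,-29],[0.5,0,0,0,-29],[0.1,0,0,0,-29],[0.1,0,0,0,-29],[0.1,0,0,0,-29],[0.1,0,0,0,-29],[0.1,0,0,0,-29]],
  ],
)

```text
clock: 25.2
eef_pos: [540.5, -212.7, 64.5]
eef_rot: [-3.142, 0.0, 3.033]
wrist_force: [-0.3, 0.2, 0.0]
finger_gap: 19.6
```

Call:
send_rows(
  series=[
    [[0.1,0,0,0,0],[0.1,0,0,0,0]],
  ],
)

```text
clock: 25.4
eef_pos: [540.5, -212.7, 64.5]
eef_rot: [-3.142, -0.0, 3.033]
wrist_force: [-0.4, -0.0, -0.0]
finger_gap: 19.3
```

Call:
send_rows(
  series=[
    [[0.1,0,0,-5,0],[0.1,0,0,-15,0],[0.1,0,0,-27,0],[0.1,0,0,-40,0],[0.1,0,0,-52,0],[0.1,0,0,-70,0],[0.1,0,10,-90,0],[0.1,3,30,-95,0],[0.1,10,70,-95,0],[0.1,18,110,-95,0]],
  ],
)

```text
clock: 26.4
eef_pos: [534.3, -100.5, 160.5]
eef_rot: [-3.141, 0.001, 3.032]
wrist_force: [0.8, -0.2, -0.9]
finger_gap: 19.4
```

Call:
send_rows(
  series=[
    [[0.1,10,45,0,0],[0.1,18,90,0,0],[0.1,26,135,0,0],[0.1,34,180,0,0],[0.1,40,225,0,0],[0.1,45,260,0,0],[0.1,46,280,0,0],[0.1,46,285,0,0],[0.1,46,285,0,0],[0.1,46,285,0,0]],
  ],
)

```text
clock: 27.4
eef_pos: [519.6, 185.9, 159.7]
eef_rot: [-3.141, 0.0, 3.033]
wrist_force: [-0.6, 0.4, -0.5]
finger_gap: 19.6
```

Run:
```python
from h import *
np.set_printoptions(precision=2,suppress=True)
st=manip.read_state();print(st["clock"],st["eef_pos"],st["eef_rot"],st["finger_gap"],st["wrist_force"],st["moment"])
s=manip.camera("side"); save("b3",s["img"][120:220,185:285],6)
x,y,z=st["eef_pos"]; print([w2pix(s,[[x,y,z-60.5+k]]) -[185,120] for k in(0,42,88)])
```

```text
27.4 [519.59 185.94 159.71] [-3.14  0.    3.03] 19.563821443624413 [-0.6   0.42 -0.5 ] [-0.02 -0.   -0.07]
[array([[49.91, 45.87]]), array([[49.33, 32.53]]), array([[48.69, 17.46]])]
```

View pics/b3.png

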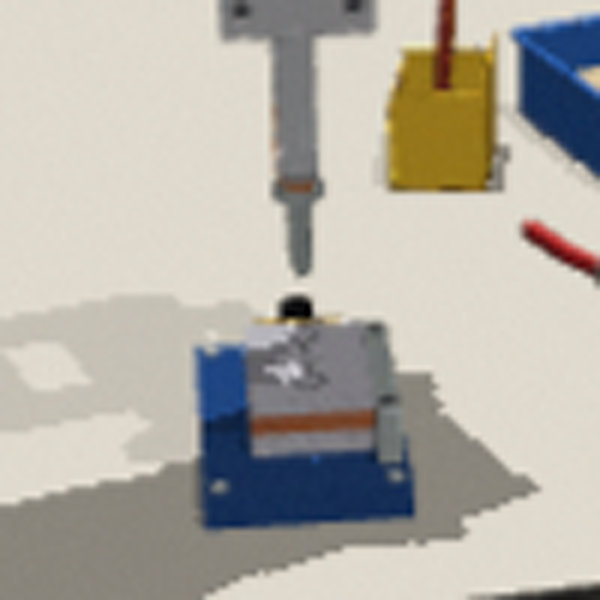

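Call:
send_rows(
  series=[
    [[0.1,-0.4,1,15,0],[0.1,-0.4,1,30,0],[0.1,-0.4,1,38,0],[0.1,-0.4,1,41,0],[0.1,-0.4,1,42,0],[0.1,-0.4,1,43,0],[0.1,-0.4,1,44,0],[0.1,-0.4,1,45,0],[0.1,-0.4,1,46,0],[0.1,-0.4,1,47,0]],
  ],
)

```text
clock: 28.45
eef_pos: [520.0, 187.9, 112.5]
eef_rot: [3.142, 0.0, 3.034]
wrist_force: [-0.1, -0.3, -1.1]
finger_gap: 19.6
```

Call:
send_rows(
  series=[
    [[0.1,0,0,0.7,0],[0.1,0,0,1.4,0],[0.1,0,0,2,0]],
  ],
)

```text
clock: 28.75
eef_pos: [520.0, 187.9, 110.4]
eef_rot: [3.142, 0.0, 3.033]
wrist_force: [0.0, -0.2, -1.6]
finger_gap: 19.5
```

Call:
send_rows(
  series=[
    [[0.1,0,0,0.7,0],[0.1,0,0,1.4,0],[0.1,0,0,2,0]],
  ],
)

```text
clock: 29.05
eef_pos: [520.0, 187.8, 108.4]
eef_rot: [3.142, -0.0, 3.033]
wrist_force: [0.8, 0.5, -1.4]
finger_gap: 19.2
```

Call:
send_rows(
  series=[
    [[0.1,0,-0.6,0,0],[0.1,0,-0.6,0.7,0],[0.1,0,-0.6,1.4,0],[0.1,0,-0.6,2,0]],
  ],
)

```text
clock: 29.45
eef_pos: [519.9, 187.2, 106.4]
eef_rot: [-3.142, -0.0, 3.033]
wrist_force: [-0.7, 0.1, -1.0]
finger_gap: 19.4
```

Call:
send_rows(
  series=[
    [[0.1,0,0,0.7,0],[0.1,0,0,1.4,0],[0.1,0,0,2,0]],
  ],
)

```text
clock: 29.75
eef_pos: [519.9, 187.2, 104.4]
eef_rot: [-3.142, -0.0, 3.033]
wrist_force: [-0.8, -0.8, -1.2]
finger_gap: 19.4
```

Call:
send_rows(
  series=[
    [[0.1,0,0,0.7,0],[0.1,0,0,1.4,0],[0.1,0,0,2,0]],
  ],
)

```text
clock: 30.05
eef_pos: [519.9, 187.2, 102.4]
eef_rot: [-3.142, -0.0, 3.033]
wrist_force: [0.4, -0.2, -0.7]
finger_gap: 19.2
```

Call:
send_rows(
  series=[
    [[0.1,0,0,0.8,0],[0.1,0,0,1.6,0],[0.1,0,0,2.4,0],[0.1,0,0,3.2,0],[0.1,0,0,4,0]],
  ],
)

```text
clock: 30.55
eef_pos: [520.0, 187.2, 98.4]
eef_rot: [3.142, 0.0, 3.033]
wrist_force: [-0.2, -0.2, -0.9]
finger_gap: 19.2
```

Call:
send_rows(
  series=[
    [[0.1,0,0,0.8,0],[0.1,0,0,1.6,0],[0.1,0,0,2.4,0],[0.1,0,0,3.2,0],[0.1,0,0,4,0]],
  ],
)

```text
clock: 31.05
eef_pos: [519.9, 187.2, 94.4]
eef_rot: [3.142, -0.0, 3.033]
wrist_force: [0.5, 0.0, 0.0]
finger_gap: 19.5
```

Call:
send_rows(
  series=[
    [[0.1,0,0,0.8,0],[0.1,0,0,1.6,0],[0.1,0,0,2.4,0],[0.1,0,0,3.2,0],[0.1,0,0,4,0]],
  ],
)

```text
clock: 31.55
eef_pos: [520.0, 187.1, 90.5]
eef_rot: [-3.141, 0.0, 3.033]
wrist_force: [-0.1, -1.4, -0.1]
finger_gap: 19.3
```

Call:
send_rows(
  series=[
    [[0.1,0,0,0.8,0],[0.1,0,0,1.6,0],[0.1,0,0,2.4,0],[0.1,0,0,3.2,0],[0.1,0,0,4,0]],
  ],
)

```text
clock: 32.05
eef_pos: [519.9, 187.2, 86.4]
eef_rot: [-3.142, 0.0, 3.033]
wrist_force: [0.1, -1.9, 1.0]
finger_gap: 19.8
```

Call:
send_rows(
  series=[
    [[0.1,0,-0.2,0.8,0],[0.1,0,-0.3,1.6,0],[0.1,0,-0.3,2.4,0],[0.1,0,-0.3,3.2,0],[0.1,0,-0.3,4,0]],
  ],
)

```text
clock: 32.55
eef_pos: [519.9, 186.9, 82.4]
eef_rot: [-3.142, -0.0, 3.033]
wrist_force: [0.0, -0.6, -0.4]
finger_gap: 19.5
```

Call:
send_rows(
  series=[
    [[0.1,0,0,0.8,0],[0.1,0,0,1.6,0],[0.1,0,0,2.4,0],[0.1,0,0,3.2,0],[0.1,0,0,4,0]],
  ],
)

```text
clock: 33.05
eef_pos: [519.9, 186.9, 78.4]
eef_rot: [-3.142, 0.0, 3.033]
wrist_force: [0.7, -2.2, -0.8]
finger_gap: 20.2
```

Call:
send_rows(
  series=[
    [[0.1,0,0,0.8,0],[0.1,0,0,1.6,0],[0.1,0,0,2.4,0],[0.1,0,0,3.2,0],[0.1,0,0,4,0]],
  ],
)

```text
clock: 33.55
eef_pos: [519.9, 186.9, 74.4]
eef_rot: [-3.142, -0.0, 3.033]
wrist_force: [0.9, -1.0, -0.6]
finger_gap: 19.5
```

Call:
send_rows(
  series=[
    [[0.1,0,0,0.3,0],[0.1,0,0,0.6,0],[0.1,0,0,0.9,0],[0.1,0,0,1.2,0]],
  ],
)

```text
clock: 33.95
eef_pos: [519.9, 187.0, 73.2]
eef_rot: [3.142, 0.0, 3.033]
wrist_force: [-1.0, -0.8, -0.5]
finger_gap: 19.2
```

Call:
send_rows(
  series=[
    [[0.1,0,0,0.25,0],[0.1,0,0,0.5,0],[0.1,0,0,0.75,0]],
  ],
)

```text
clock: 34.25
eef_pos: [519.9, 187.0, 72.5]
eef_rot: [3.142, 0.0, 3.033]
wrist_force: [0.6, -2.0, -1.3]
finger_gap: 19.6
```

Call:
send_rows(
  series=[
    [[0.1,0,0,0.25,0],[0.1,0,0,0.5,0]],
  ],
)

```text
clock: 34.45
eef_pos: [520.0, 187.0, 72.4]
eef_rot: [3.142, 0.0, 3.033]
wrist_force: [-4.0, -3.5, 8.4]
finger_gap: 19.5
```

Call:
send_rows(
  series=[
    [[0.1,0,0,0.25,0],[0.1,0,0,0.5,0]],
  ],
)

```text
clock: 34.65
eef_pos: [520.0, 187.0, 72.4]
eef_rot: [3.141, 0.001, 3.034]
wrist_force: [-4.9, -4.9, 13.2]
finger_gap: 19.4
```

Call:
send_rows(
  series=[
    [[0.1,0,0,-0.8,0],[0.4,0,0,-0.8,0],[0.6,0,0,-0.8,0],[0.6,0,0,-0.8,0],[0.6,0,0,-0.8,0],[0.6,0,0,-0.8,0],[0.6,0,0,-0.8,0],[0.6,0,0,-10,0],[0.6,0,0,-35,0],[0.6,0,0,-70,0]],
  ],
)

```text
clock: 35.65
eef_pos: [519.2, 186.7, 141.7]
eef_rot: [-3.141, -0.002, 3.033]
wrist_force: [-0.6, 0.8, 0.0]
finger_gap: 56.4
```

Call:
send_rows(
  series=[
    [[0.6,0,-30,-30,0],[0.6,20,-70,-40,0],[0.6,30,-115,-40,0],[0.6,40,-160,-40,0],[0.6,40,-200,-40,0],[0.6,40,-200,-40,0],[0.6,40,-200,-40,0]],
  ],
)

```text
clock: 36.35
eef_pos: [458.7, -8.0, 182.2]
eef_rot: [3.141, 0.001, 3.032]
wrist_force: [-0.1, 1.2, 0.1]
finger_gap: 56.5
```

Run:
```python
from h import *
np.set_printoptions(precision=2,suppress=True)
st=manip.read_state();print(st["clock"],st["eef_pos"],st["eef_rot"],st["finger_gap"],st["wrist_force"])
c=manip.camera("top");s=manip.camera("side")
o=np.array([519.7,182.9]);a=-.108;R=np.array([[np.cos(a),-np.sin(a)],[np.sin(a),np.cos(a)]])
H=cv2.cvtColor(c["img"],cv2.COLOR_RGB2HSV)
p=np.argwhere((H[...,0]>15)&(H[...,0]<32)&(H[...,1]>120))[:,::-1];p=p[(abs(p[:,0]-185)<15)&(abs(p[:,1]-197)<20)]
w=(pix2z(c,p,52)[:,:2]-o)@R;print("stop y",np.percentile(w[:,1],[0,5,95]))
for n,k in(("plate_top",c),("jig",c)):
    r=manip.silhouettes(n,k)[0];q=np.argwhere(r["pixels"])[:,::-1];print(n,r["conf"],cv2.minAreaRect(pix2z(k,q,54)[:,:2].astype(np.float32)))
A=cv2.resize(c["img"][180:220,170:236],(528,320),interpolation=2)
B=cv2.resize(s["img"][160:210,215:255],(256,320),interpolation=2)
save("z1",np.vstack([np.hstack([A,B]),np.hstack([cv2.resize(c["img"],(392,280)),cv2.resize(s["img"],(392,280))])]))
```

```text
36.35 [458.65  -8.01 182.21] [3.14 0.   3.03] 56.461436741146706 [-0.13  1.24  0.05]
stop y [16.08 46.13 54.57]
plate_top 0.75 ((519.939697265625, 188.18756103515625), (82.83009338378906, 60.71781539916992), 84.61675262451172)
jig 0.63 ((514.59130859375, 184.91375732421875), (158.20106506347656, 97.32975769042969), 83.8292236328125)
```

View pics/z1.png

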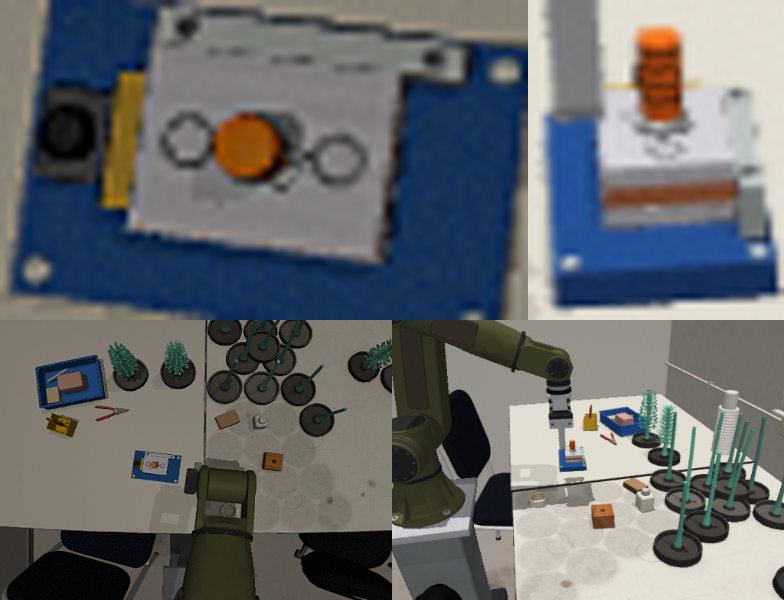

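```bash
python3 -c "
from cell import manip
print(manip.sign_off())"
```

```text
the job is handed in; nothing more can be done
None
```

The job is handed in: the three plates are flush against the fence and end stop, and the pin is through all three with its collar on the top plate and released. It took about 36 s of the 72 s.

- **Plates:** I pushed them by feel to the fence, then the stop, then each again. The highest readings were about 12–13 N on the fence pushes and 10 N on the stop pushes, and contact came at the same place both times. So the end stop had not slipped between pushes.
- **Pin:** I centred it with two squeezes, lifted it and lowered it into the hole. Sideways forces stayed around 2 N on the way in, and the collar seated at the expected height with about 13 N downward and 5 N along each horizontal axis. Those sideways forces pressed the plates towards the fence and stop.
- **Last pictures:** The plates look flush, the pin stands upright with its collar down, and the brass stop's edge is where it was before the pin went in. The mould block, bottle and pliers look unmoved. I judged the stop and those three only by eye. The tape roll was hidden by the arm in the top picture, but it shows in the side picture and the arm never worked near it.
- **Checks that disagreed:** Colour measurements of the stop and the plate outline shifted by a pixel or so (1–4 mm), within image noise. I relied on contact instead.

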